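# Fit a filter cartridge and close its split housing

## Robot

A 7-joint arm with a two-finger parallel gripper is mounted at the origin on the work surface. World frame = base frame: x ahead of the robot, y to its left, z up, the work surface at z = 0. Lengths are in m, angles in rad, forces in N, time in s.
With the tool pointing down it reaches from about 0.4 to 0.875 m from the base axis. Payload 19.3 kg.
Tool frame: the origin (TCP) lies on the centre line of the jaws, within the pads' length; the fingertips stand 14 mm ahead of it and the grasp point (between the pads) lies 5 mm behind it; z points along the fingers, y is the line along which they close (so a half turn about z gives the same grasp; the last joint's range is limited). The gripper opens to 85 mm and grips with 20 to 120 N. Pads are 22 mm wide; open, the fingers measure 114 mm over their backs; the gripper's body (76 mm by 85 mm) begins 54 mm behind the grasp point. The pads swing forward as they close: fully open they stand 13 mm farther back than shut.
Start: joints at [-1.249, 0.521, -0.036, 1.599, 0.021, 1.021, -0.113], TCP at [0.239, 0.578, 0.245] pointing down, gripper open.
Joint ranges: [-2.91, 2.91], [-0.3, 2.13], [-1.5, 1.42], [0.17, 2.43], [-1.26, 4.41], [0.16, 1.93], [-2.52, 2.52]. Speed limits (rad/s): [1.89, 1.89, 2.39, 2.39, 3.01, 3.01, 3.01].

## Interface

Orientations are given as [roll, pitch, yaw] about the fixed x, y, z axes, in that order (R = Rz(yaw) Ry(pitch) Rx(roll)).
In Python, from workcell import bot, grab_frame, regions_of gives the robot as it stands. The module is installed in compiled form; this text tells all that it offers.
- The arm moves only by the tool play_rows, never from a script. Its argument "plan" is a list of rows, each a list of 3 entries, a list of its own where there are three numbers: the shift along the tool's x, y, z in units of 2.5 cm (1.0 is 2.5 cm), then the turn, a rotation vector about the tool's x, y, z in units of 0.15 rad (1.0 is 0.15 rad), then the closure, from -1 (fully open) to 1 (shut). In form: [[[tx, ty, tz], [rx, ry, rz], jaw], ...]. A call has 1 to 20 rows; each row shifts and turns the commanded pose from where the row before left it, along the tool's axes as they then stand; what a row does not reach is not made up. A row lasts 1/8 s, in which the tool goes at most 62.5 mm and 10.7 degrees, less where a joint would pass 70% of its speed; a pose out of reach is approached as far as the arm can. A call with a number of a shift or a turn outside -1 to 1 is refused whole. A call with a gripper value outside its range is refused whole. The fingers move at their own pace and stop on an object; "newtons" is the grip in N (left out, the last holds). Time passes only in rows, so rows that do not move let the fingers close. It gives the time, the measured TCP pose, the force, the opening and the grip force at its end, in the units of the state.
- bot.observe(): the state, without advancing time (a new reading comes with each control period).
- grab_frame(name): name is "scene" or "top" or "wrist"; returns a dict with "pixels" (384x512x3 uint8, red, green, blue), "depth" (384x512 float32, m along the optical axis (not along the pixel's ray), 0 where there is no reading), "camera_matrix" (3x3 intrinsics, pixels), "R" (3x3) and "t" (3): a world point X has camera coordinates R X + t. Camera axes: x right, y down, z forward; pixel columns grow to the right and rows downward; lengths in m; the calibration is good to about 2 mm. A picture is of the moment at which its call begins.
- bot.job_done(): hands the job in; it is judged then, once.
Trained networks look in the newest picture that a camera, given by its name, has taken for a name from the list of things; names that differ only in an ending like _2 or _b are one class to them, and where a whole thing is asked for, a point or a joint stands for the part that bears it (a point fixed in the world has none). Each returns a list of dicts, best first, with "p" (0 to 1); they miss things now and then, are a little off and sometimes report something else, mostly with a low value. They report only what shows in the picture. A call takes as long as a camera call.
- regions_of(thing, camera): "mask" (384x512 bool, what is visible of it) and "box" ([left, top, right, bottom] in pixels, round what is visible of it).
The state is a dict: "clock": time; "qpos": joint angles; "qd": joint speeds; "joint_efforts": joint torques, N m; "position": TCP position; "tool_rot": TCP orientation; "force": force on the tool from outside, world axes, zero at the start; "moment": the same for the moment, N m; "grip_width": finger opening in m; "finger_force": force on a finger pad.
Only numpy, scipy, OpenCV 4.12 (cv2) and the standard library are available. Lean on these libraries where they do the work, as an engineer would, in place of code of your own. Each camera call takes 0.05 s, during which the arm holds its last target. There are 200 camera calls.

## Task

Lay the slim filter cartridge lengthwise in the saddles of the open filter housing and let go of it. Then swing the hinged upper half over until the two halves meet edge to edge all round, and finally turn the captive wing cap on the front lug clockwise (seen from above) to its stop. Leave the thick cartridge, the two cartons and the piston where they are.

Things in the scene. Friction and masses are not known exactly. Their poses are not given: they have to be found in the camera images.
- filter: The slim filter cartridge, loose, lying on the bench: a round pleated paper body 32 mm in diameter with a black hexagonal cap 8 mm thick at each end (36 mm across flats, 42 mm across corners); 104 mm long in all, about 90 g. Its long axis is its x axis. Origin under its middle, on the bench.
- filter_mid (a point): Middle of the slim cartridge, on its long axis (x), 18 mm above the bench as it lies. Grip the paper body across here.
- big_filter: The thick filter cartridge, loose, the same kind but 128 mm long, 44 mm body, 50 mm across the caps' flats: too long for the housing. Long axis x; origin under its middle. It and the slim one may lie in either place.
- housing: Aluminium split filter housing fixed to the bench, base plate 130 x 170 mm (x, y). Lower half: shallow open box, outside 88 x 124 mm, rim 40 mm above the bench, inside 76 x 112 mm, inner floor at 12 mm; a brass pipe stub 22 mm long at each end. Origin at the centre of the underside; x points from the front (lug side) to the hinge side, away from the robot; y along the cartridge; z up.
- cradle (a point): Where the seated cartridge's middle belongs: over the centre of the lower half, 48 mm above the bench (8 mm above the rim). The cartridge lies along this frame's y, either way round, with 4 mm play at each end, on two black V saddles at y = +-34 mm (10 mm wide, not above the rim).
- cover_hinge (a point): Middle of the hinge line, at the rim of the lower half: 44 mm from the housing's centre on its +x side, 40 mm above the bench. The hinge line runs along the frame's y axis.
- cover_edge (a point): Middle of the free front edge of the upper half's rim, 88 mm from the hinge; moves with it. In this frame (x to the hinge, z from rim to outer top) the upper half is a box shell 88 x 124 mm, its flat outer top 36 mm from the rim. In the middle, 18 mm in front of the edge, stands a boss 26 mm in diameter, level with the outer top; the cap sits on it.
- cover (a joint): Angle of the hinged upper half: 0 when shut, halves edge to edge; grows as it opens upward and back, away from the robot; 1.57 upright, stop at 2.3. Stiff hinge (about 0.2 N m): it stays where it is left. About 250 g.
- cap (a joint): Turn of the captive wing cap on its boss: grows clockwise seen from above with the housing shut; 0 loose, 1.2 rad at its tight stop. Light friction, about 0.05 N m. It does not rise or fall as it turns.
- cap_grip (a point): On the cap's axis, middle of its wing. The cap is a black ribbed disc 34 mm in diameter and 10 mm high with a straight wing on top, 34 mm long (this frame's x), 10 mm thick (y), 18 mm high (9 mm above and below this point). z is the cap's axis, pointing out of the top. With the housing shut this point is 95 mm above the bench.
- carton: Flat yellow carton 85 x 120 x 36 mm, bystander; origin under its centre.
- tall_carton: Tall blue carton 50 x 50 x 150 mm, bystander; origin under its centre.
- piston: Engine piston standing on the bench, 80 mm diameter, 70 mm high, bystander; origin under its centre.

How it is judged:
On the way, in this order (a step that is already met when the one before it is completed fails the run):
1. the slim cartridge lies in the saddles of the open lower half, let go (horizontal distance between filter_mid and cradle below 0.008 m and z of filter_mid in the frame of cradle between -0.005 and 0.005 m and angle between the x axis of filter_mid and the y axis of cradle, either way round below 0.12 rad and contact force between the fingers and filter below 0.1 N), for 0.2 s.
2. the upper half is shut on the lower half, edge to edge (horizontal distance between filter_mid and cradle below 0.008 m and z of filter_mid in the frame of cradle between -0.005 and 0.005 m and angle between the x axis of filter_mid and the y axis of cradle, either way round below 0.12 rad and value of joint cover below 0.03 rad), for 0.2 s.
3. the wing cap is turned clockwise to its stop (value of joint cover below 0.03 rad and value of joint cap above 1.05 rad), for 0.2 s.
At the end, for the whole second after the job is handed in: The slim cartridge lies at rest in the saddles (middle within 8 mm of the cradle point in plan and 5 mm in height, axis within 0.12 rad), the upper half is shut to under 0.03 rad, and the cap is turned beyond 1.05 of its 1.2 rad (all of step 3 and horizontal distance between filter_mid and cradle below 0.008 m and z of filter_mid in the frame of cradle between -0.005 and 0.005 m and angle between the x axis of filter_mid and the y axis of cradle, either way round below 0.12 rad and linear speed of filter below 0.02 m/s); the robot touches nothing.
It fails at once if the thick cartridge, a carton or the piston is moved more than 30 mm (distance of any of big_filter, carton, tall_carton, piston from where it was at the start of the episode above 0.03 m).
It also fails if it takes over 67 s, if anything falls off the work surface, if the arm or the gripper's body presses on something with over 40 N, if the wrist force passes 120 N, or if a joint passes its speed limit or range.

## Working session

There is one attempt and no reset: what is moved stays moved. The work goes in short steps, Python scripts to look and compute and a tool call to move; the robot and the scene stay as the last step left them, time stands still between calls to the robot, and variables do not carry over. Pictures are saved under pics/ and viewed, at most 10 in all, crops included, and the job is handed in when it is done.

Besides the shell and the picture viewer there is one more tool, called after "Request:" as name(argument=value, ...), one argument or row to a line, values as JSON. play_rows: Moves the arm, as the interface text tells. Its arguments: {"type":"object","properties":{"plan":{"type":"array"},"newtons":{"type":"number"}},"required":["plan"]}

```bash
mkdir -p pics; cat > h.py <<'E'
import numpy as np, cv2
from workcell import bot, grab_frame, regions_of
def cloud(f):
    K=f["camera_matrix"];d=f["depth"];v,u=np.mgrid[:384,:512]
    P=np.stack([(u-K[0,2])/K[0,0]*d,(v-K[1,2])/K[1,1]*d,d],-1)
    return (P-f["t"])@f["R"]
def save(n,f): cv2.imwrite("pics/"+n,f["pixels"][:,:,::-1])
E
python3 - <<'E'
from h import *
s=bot.observe();print(s)
ims=[]
for c in("scene","top"):
    f=grab_frame(c);ims.append(f["pixels"]);P=cloud(f)
    np.savez(c+"0.npz",P=P,**f)
    print(c,"campos",-f["R"].T@f["t"])
    for n in("filter","big_filter","housing","cover","cap","carton","tall_carton","piston"):
        for r in regions_of(n,c)[:2]:
            m=r["mask"]&(f["depth"]>0);Q=P[m]
            print(n,round(r["p"],2),r["box"],m.sum(),np.round(np.percentile(Q,[2,50,98],axis=0),3).tolist() if m.sum() else 0)
    save(c+"0.png",f)
E
```

```text
{'clock': 0.0, 'qpos': array([-1.24921331,  0.5220241 , -0.036366  ,  1.59999728,  0.02120185,
        1.02113751, -0.11278675]), 'qd': array([-0.00113207,  0.00022297, -0.00127821,  0.00061192, -0.00018585,
       -0.00053847,  0.00072542]), 'joint_efforts': array([ 1.21269454e-04, -9.27066922e+01,  1.97986789e+00, -3.69946146e+01,
        1.77979062e-02,  7.83063238e-03,  7.63193430e-05]), 'position': array([0.23853532, 0.5773306 , 0.24472286]), 'tool_rot': array([-3.14041339e+00,  6.82027836e-05,  2.74984720e+00]), 'force': array([-0.44159766, -0.26054111, -0.04644882]), 'moment': array([ 0.0302478 ,  0.00952084, -0.016125  ]), 'finger_force': 0.0, 'grip_width': 0.0854341622049708}
scene campos [ 1.10101033 -0.33010936  1.02395705]
filter 0.77 [168.5, 221.2, 183.1, 258.0] 455 [[0.482, -0.348, -0.001], [0.538, -0.318, 0.03], [0.579, -0.289, 0.037]]
big_filter 0.56 [201.1, 179.7, 241.9, 218.1] 624 [[0.394, -0.181, 0.013], [0.463, -0.151, 0.042], [0.52, -0.118, 0.051]]
housing 0.72 [274.8, 163.6, 348.5, 212.9] 2175 [[0.46, 0.027, 0.001], [0.537, 0.099, 0.034], [0.654, 0.18, 0.139]]
c
[... 1557 characters left out ...]
038]]
cap 0.53 [196.2, 133.5, 204.8, 149.0] 72 [[0.636, 0.107, 0.048], [0.647, 0.124, 0.13], [0.676, 0.139, 0.136]]
carton 0.78 [75.3, 212.6, 124.3, 245.0] 1228 [[0.35, 0.378, 0.003], [0.399, 0.439, 0.035], [0.451, 0.507, 0.04]]
carton 0.7 [181.1, 135.1, 237.8, 216.1] 3297 [[0.451, 0.029, 0.002], [0.545, 0.113, 0.034], [0.641, 0.188, 0.137]]
tall_carton 0.72 [404.6, 174.1, 446.3, 195.6] 818 [[0.51, -0.559, -0.002], [0.532, -0.516, 0.127], [0.561, -0.508, 0.152]]
tall_carton 0.57 [90.1, 152.2, 125.2, 177.0] 736 [[0.568, 0.388, 0.003], [0.601, 0.417, 0.068], [0.641, 0.463, 0.073]]
piston 0.65 [90.8, 153.8, 124.4, 176.2] 773 [[0.568, 0.388, -0.001], [0.602, 0.417, 0.068], [0.643, 0.465, 0.073]]
```

```bash
python3 - <<'E'
from h import *
a=np.load("scene0.npz");b=np.load("top0.npz")
A=cv2.resize(a["pixels"][140:280,150:360],None,fx=3.7,fy=2.1*1.76,interpolation=2)[:,:,::-1]
B=cv2.resize(b["pixels"][120:250,165:375],None,fx=3.7,fy=3.7,interpolation=2)[:,:,::-1]
M=np.vstack([A,B]);print(M.shape);cv2.imwrite("pics/m0.png",cv2.resize(M,None,fx=.6,fy=.6))
for n,z in(("scene",a),("top",b)):
    P=z["P"].reshape(-1,3)
    # filter body: points in box z>0.02
    def rect(x0,x1,y0,y1,z0,z1):
        Q=P[(P[:,0]>x0)&(P[:,0]<x1)&(P[:,1]>y0)&(P[:,1]<y1)&(P[:,2]>z0)&(P[:,2]<z1)]
        r=cv2.minAreaRect((Q[:,:2]*1000).astype(np.float32));c=Q.mean(0)
        print(n,len(Q),np.round(r[0],1),np.round(r[1],1),round(r[2],1),"z",np.round(np.percentile(Q[:,2],[2,50,98]),4))
    rect(.44,.62,-.38,-.26,.02,.06)
    rect(.36,.55,-.22,-.09,.03,.07)
    rect(.43,.62,0,.22,.0345,.046)   # rim
    rect(.43,.7,0,.22,.004,.02)
    rect(.55,.7,0,.22,.06,.2)
    rect(.6,.7,0,.22,.11,.2)
E
```

```text
(998, 777, 3)
scene 392 [ 527.2 -316.3] [ 37.6 107. ] 72.4 z [0.021  0.0309 0.0371]
scene 551 [ 456.  -149.3] [132.9  49.2] 14.6 z [0.0308 0.0428 0.0507]
scene 375 [526.3 100.2] [137.8 172.6] 43.1 z [0.0348 0.0387 0.0435]
scene 701 [564.  109.5] [206.8 265.3] 89.7 z [0.0042 0.0102 0.0191]
scene 710 [628.  114.7] [134.4  82.3] 83.4 z [0.0669 0.1141 0.1434]
scene 436 [635.7 119.6] [ 69.5 128.1] 1.1 z [0.1103 0.1202 0.1445]
top 373 [ 523.6 -317.9] [ 38.7 105.1] 71.1 z [0.0216 0.0302 0.0378]
top 616 [ 450.6 -149.2] [127.6  51.1] 13.2 z [0.031  0.0433 0.0508]
top 811 [521.9 102.8] [158.4 140. ] 7.7 z [0.0348 0.0394 0.0456]
top 1225 [564.9 111.1] [260.9 219.9] 3.2 z [0.0041 0.0092 0.0165]
top 707 [618.6 120.8] [ 99.5 128. ] 6.6 z [0.0632 0.1158 0.1436]
top 383 [634.  117.9] [126.2  67.4] 89.5 z [0.1103 0.1268 0.1452]
```

View pics/m0.png

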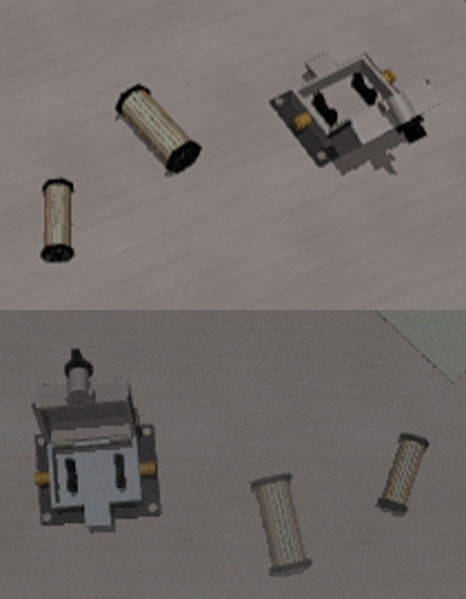

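The montage shows the slim cartridge at far right in the top view (montage px 403,472) and lower left in the scene view (58,220). The thick one is in the middle, and the open housing is at top view px (97,475) with the cap at the back (78,360). I'll move over the housing and look with the wrist camera.

Request:
play_rows(
  plan=[
    [[-0.94, -0.9, -0.14], [0, 0, 0], -1],
    [[-0.94, -0.9, -0.14], [0, 0, 0], -1],
    [[-0.94, -0.9, -0.14], [0, 0, 0], -1],
    [[-0.94, -0.9, -0.14], [0, 0, 0], -1],
    [[-0.94, -0.9, -0.14], [0, 0, 0], -1],
    [[-0.94, -0.9, -0.14], [0, 0, 0], -1],
    [[-0.94, -0.9, -0.14], [0, 0, 0], -1],
    [[-0.94, -0.9, -0.14], [0, 0, 0], -1],
    [[-0.94, -0.9, -0.14], [0, 0, 0], -1],
    [[-0.94, -0.9, -0.14], [0, 0, 0], -1],
    [[-0.94, -0.9, -0.14], [0, 0, 0], -1],
    [[-0.94, -0.9, -0.14], [0, 0, 0], -1],
    [[-0.94, -0.9, -0.14], [0, 0, 0], -1],
    [[-0.94, -0.9, -0.14], [0, 0, 0], -1],
    [[-0.94, -0.9, -0.14], [0, 0, 0], -1],
    [[-0.94, -0.9, -0.14], [0, 0, 0], -1],
    [[0, 0, 0], [0, 0, 0], -1],
    [[0, 0, 0], [0, 0, 0], -1],
  ],
)

```text
clock: 3.15
position: [0.4485, 0.1018, 0.3013]
tool_rot: [3.141, -0.0, 2.75]
force: [-0.1, 0.1, -0.4]
grip_width: 0.0857
finger_force: 0.0
```

```bash
python3 - <<'E'
from h import *
s=bot.observe();print(s["clock"],s["position"],s["tool_rot"],s["qpos"])
f=grab_frame("wrist");P=cloud(f);np.savez("w1.npz",P=P,**f);c=-f["R"].T@f["t"];print("cam",c,f["R"][2])
cv2.imwrite("pics/w1.png",f["pixels"][:,:,::-1])
print(P[::60,::80].round(3).tolist())
E
```

```text
3.15 [0.44851832 0.10176368 0.30128201] [ 3.14141486e+00 -1.49139359e-04  2.74993851e+00] [-0.51238345  0.19138635  0.18744407  1.95168873 -0.04235398  1.00219281
  0.87367308]
cam [0.38541198 0.12747706 0.43027935] [ 0.25008929 -0.10323838 -0.96270306]
[[[0.128, -0.13, 0.0], [0.168, -0.033, -0.0], [0.208, 0.064, -0.002], [0.249, 0.162, 0.001], [0.289, 0.26, 0.0], [0.329, 0.357, 0.0], [0.371, 0.427, 0.036]], [[0.189, -0.174, 0.001], [0.231, -0.072, 0.0], [0.273, 0.031, 0.0], [0.316, 0.133, 0.001], [0.358, 0.236, -0.001], [0.401, 0.339, -0.001], [0.438, 0.415, 0.036]], [[0.256, -0.223, 0.0], [0.301, -0.115, 0.0], [0.346, -0.007, 0.0], [0.39, 0.101, -0.002], [0.435, 0.21, -0.001], [0.48, 0.318, -0.001], [0.525, 0.427, -0.001]], [[0.331, -0.277, 0.001], [0.379, -0.163, 0.0], [0.426, -0.049, 0.0], [0.472, 0.066, 0.006], [0.51, 0.176, 0.035], [0.568, 0.295, 0.0], [0.599, 0.389, 0.031]], [[0.416, -0.339, 0.001], [0.466, -0.217, 0.001], [0.422, 0.065, 0.311], [0.567, 0.026, 0.0], [0.594, 0.145, 0.043], [0.667, 0.269, 0.0], [0.717, 0.39, 0.001]], [[0.511, -0.409, 0.0], [0.42, 0.05, 0.348], [0.619, -0.15, -0.0], [0.673, -0.02, -0.001], [0.609, 0.116, 0.148], [0.454, 0.147, 0.356], [0.464, 0.17, 0.355]], [[0.415, 0.05, 0.376], [0.678, -0.35, 0.0], [0.424, 0.09, 0.383], [0.438, 0.102, 0.375], [0.437, 0.121, 0.383], [0.461, 0.139, 0.368], [0.483, 0.164, 0.358]]]
```

View pics/w1.png

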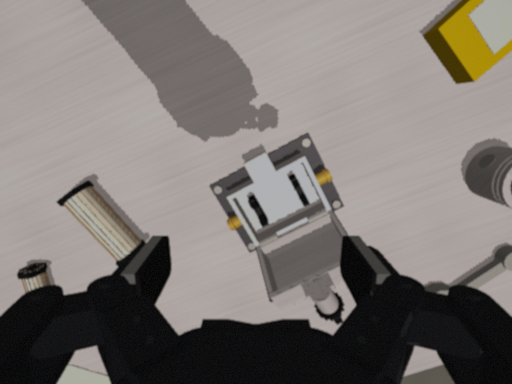

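```bash
cat > fit.py <<'E'
from h import *
from scipy.optimize import minimize
def H(p,Q):
    c,s=np.cos(p[2]),np.sin(p[2]);d=Q[:,:2]-p[:2]
    return d@np.array([[c,-s],[s,c]])
def cost(p,Q):
    L=H(p,Q);x,y=L.T;ax,ay=abs(x),abs(y)
    h=np.zeros(len(Q));h[(ax<.065)&(ay<.085)]=p[3]
    h[(ax<.044)&(ay<.062)]=.04;h[(ax<.038)&(ay<.056)]=.012
    ok=(x<.036)&(x>-.12)&(ay<.13)&~((ay<.02)&(x<-.038))&~((ax<.014)&(ay>.062))&~((abs(ay-.034)<.012)&(ax<.03))
    return np.minimum(abs(Q[ok,2]-h[ok]),.008).mean() if ok.sum()>100 else 1
def fit(*names):
    for n in names:
        P=np.load(n)["P"].reshape(-1,3)
        Q=P[(abs(P[:,0]-.53)<.2)&(abs(P[:,1]-.1)<.2)&(P[:,2]<.1)&(P[:,2]>-.01)]
        best=None
        for yaw in np.arange(-.2,.25,.05):
            r=minimize(cost,[.528,.105,yaw,.006],args=(Q,),method="Nelder-Mead",options=dict(initial_simplex=np.array([[.528,.105,yaw,.006],[.54,.105,yaw,.006],[.528,.117,yaw,.006],[.528,.105,yaw+.06,.006],[.528,.105,yaw,.009]])))
            if best is None or r.fun<best.fun: best=r
        print(n,best.x.round(4),best.fun)
E
python3 - <<'E'
from fit import *
fit("w1.npz","top0.npz","scene0.npz")
for n in("w1.npz","top0.npz","scene0.npz"):
    P=np.load(n)["P"].reshape(-1,3)
    for lo in(.02,.025):
        Q=P[(abs(P[:,0]-.525)<.09)&(abs(P[:,1]+.318)<.06)&(P[:,2]>lo)&(P[:,2]<.06)]
        if len(Q)<50: continue
        m=Q.mean(0);e,V=np.linalg.eigh(np.cov(Q[:,:2].T));v=V[:,1];t=(Q[:,:2]-m[:2])@v;w=(Q[:,:2]-m[:2])@V[:,0]
        mid=m[:2]+v*(t.min()+t.max())/2
        print(n,len(Q),mid.round(4),"ang",np.degrees(np.arctan2(v[1],v[0])).round(1),np.ptp(t).round(4),np.ptp(w).round(3),np.percentile(Q[:,2],98).round(4))
E
```

```text
w1.npz [0.5171 0.11   0.1022 0.0063] 0.0009508020704305082
top0.npz [0.5163 0.11   0.1021 0.0052] 0.002137274389493067
scene0.npz [0.5203 0.1117 0.1215 0.0056] 0.002533724099381854
w1.npz 486 [ 0.4889 -0.3005] ang 178.3 0.0399 0.041 0.0372
w1.npz 389 [ 0.492  -0.3031] ang 163.1 0.036 0.033 0.0373
top0.npz 373 [ 0.5236 -0.3179] ang 161.3 0.1051 0.039 0.0378
top0.npz 314 [ 0.5236 -0.3184] ang 161.4 0.1046 0.034 0.0379
scene0.npz 392 [ 0.5268 -0.3167] ang 161.1 0.1068 0.038 0.0371
scene0.npz 335 [ 0.5265 -0.3172] ang 160.4 0.1069 0.032 0.0373
```

The wrist view shows the housing at px (285,200), with the cap and boss at (325,300). The thick cartridge is at (105,220) and the slim one is cut off at the left edge (35,270). The wrist and top fits put the housing at (0.517, 0.110) with yaw 0.102. Next I'll move over the slim cartridge.

Request:
play_rows(
  plan=[
    [[-0.615, -0.957, 0.27], [0, 0, 0], -1],
    [[-0.615, -0.957, 0.27], [0, 0, 0], -1],
    [[-0.615, -0.957, 0.27], [0, 0, 0], -1],
    [[-0.615, -0.957, 0.27], [0, 0, 0], -1],
    [[-0.615, -0.957, 0.27], [0, 0, 0], -1],
    [[-0.615, -0.957, 0.27], [0, 0, 0], -1],
    [[-0.615, -0.957, 0.27], [0, 0, 0], -1],
    [[-0.615, -0.957, 0.27], [0, 0, 0], -1],
    [[-0.615, -0.957, 0.27], [0, 0, 0], -1],
    [[-0.615, -0.957, 0.27], [0, 0, 0], -1],
    [[-0.615, -0.957, 0.27], [0, 0, 0], -1],
    [[-0.615, -0.957, 0.27], [0, 0, 0], -1],
    [[-0.615, -0.957, 0.27], [0, 0, 0], -1],
    [[-0.615, -0.957, 0.27], [0, 0, 0], -1],
    [[-0.615, -0.957, 0.27], [0, 0, 0], -1],
    [[0, 0, 0], [0, 0, -0.42], -1],
    [[0, 0, 0], [0, 0, 0], -1],
    [[0, 0, 0], [0, 0, 0], -1],
  ],
)

```text
clock: 5.45
position: [0.5251, -0.3176, 0.2001]
tool_rot: [3.141, 0.0, 2.812]
force: [-0.2, 0.2, -0.3]
grip_width: 0.0854
finger_force: 0.0
```

```bash
cat >> fit.py <<'E'
def filt(f,x,y,los=(.02,.025)):
    P=cloud(f).reshape(-1,3)
    for lo in los:
        Q=P[(abs(P[:,0]-x)<.07)&(abs(P[:,1]-y)<.05)&(P[:,2]>lo)&(P[:,2]<.06)]
        m=Q.mean(0);e,V=np.linalg.eigh(np.cov(Q[:,:2].T));v=V[:,1];t=(Q[:,:2]-m[:2])@v;w=(Q[:,:2]-m[:2])@V[:,0]
        tl,th=np.percentile(t,[.5,99.5]);wl,wh=np.percentile(w,[.5,99.5])
        mid=m[:2]+v*(tl+th)/2+V[:,0]*(wl+wh)/2
        print(len(Q),mid.round(4),"ang",np.degrees(np.arctan2(v[1],v[0])).round(2),(th-tl).round(4),(wh-wl).round(4),np.percentile(Q[:,2],98).round(4))
E
python3 - <<'E'
from fit import *
s=bot.observe();print(s["clock"],s["position"],s["tool_rot"],s["qpos"])
f=grab_frame("wrist");save("w2.png",f)
filt(f,.5245,-.318,(.012,.02,.025,.031))
E
```

```text
5.45 [ 0.52514201 -0.31761122  0.20010703] [3.14124625e+00 6.54325769e-05 2.81246210e+00] [ 0.25370894  0.57091269  0.28665524  1.68737456 -0.19500377  0.9113612
  1.85891801]
3060 [ 0.5236 -0.3189] ang 161.38 0.1037 0.0388 0.0368
2934 [ 0.5238 -0.3187] ang 161.12 0.1036 0.0376 0.0369
2639 [ 0.5238 -0.3188] ang 161.3 0.1033 0.0313 0.0369
1848 [ 0.524  -0.3184] ang 161.15 0.1034 0.0256 0.0371
```

View pics/w2.png

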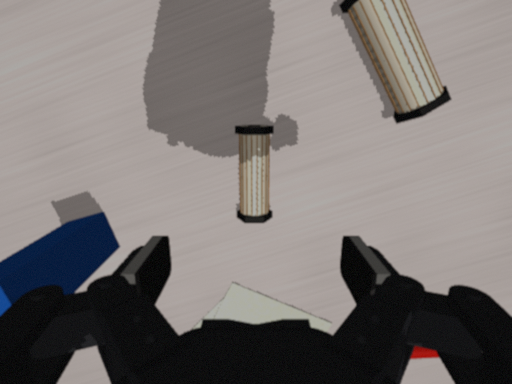

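The cartridge is centred between the fingers (px 254,173), aligned with tool x and 104 mm long. I'll descend and grip.

Request:
play_rows(
  plan=[
    [[0.04, -0.06, 0.9], [0, 0, 0], -1],
    [[0, 0, 0.9], [0, 0, 0], -1],
    [[0, 0, 0.9], [0, 0, 0], -1],
    [[0, 0, 0.9], [0, 0, 0], -1],
    [[0, 0, 0.9], [0, 0, 0], -1],
    [[0, 0, 0.9], [0, 0, 0], -1],
    [[0, 0, 0.9], [0, 0, 0], -1],
    [[0, 0, 0.6], [0, 0, 0], -1],
    [[0, 0, 0.22], [0, 0, 0], -1],
    [[0, 0, 0], [0, 0, 0], -1],
    [[0, 0, 0], [0, 0, 0], 0.8],
    [[0, 0, 0], [0, 0, 0], 0.8],
    [[0, 0, 0], [0, 0, 0], 0.8],
    [[0, 0, 0], [0, 0, 0], 0.8],
    [[0, 0, 0], [0, 0, 0], 0.8],
    [[0, 0, 0], [0, 0, 0], 0.8],
    [[0, 0, 0], [0, 0, 0], 0.8],
  ],
  newtons=40,
)

```text
clock: 7.62
position: [0.5235, -0.3196, 0.0225]
tool_rot: [3.142, 0.0, 2.813]
force: [-1.3, 1.4, 6.8]
grip_width: 0.0306
finger_force: 39.1
```

Request:
play_rows(
  plan=[
    [[0, 0, -0.5], [0, 0, 0], 0.8],
    [[0, 0, -0.8], [0, 0, 0], 0.8],
    [[0, 0, -0.95], [0, 0, 0], 0.8],
    [[0, 0, -0.95], [0, 0, 0], 0.8],
    [[0, 0, -0.95], [0, 0, 0], 0.8],
    [[0, 0, -0.95], [0, 0, 0], 0.8],
    [[0, 0, -0.95], [0, 0, 0], 0.8],
    [[0, 0, -0.95], [0, 0, 0], 0.8],
    [[0, 0, 0], [0, 0, 0.95], 0.8],
    [[0, 0, 0], [0, 0, 0.95], 0.8],
    [[0, 0, 0], [0, 0, 0.95], 0.8],
    [[0, 0, 0], [0, 0, 0.95], 0.8],
    [[0, 0, 0], [0, 0, 0.95], 0.8],
    [[0, 0, 0], [0, 0, 0.95], 0.8],
    [[0, 0, 0], [0, 0, 0.95], 0.8],
    [[0, 0, 0], [0, 0, 0.95], 0.8],
    [[0, 0, 0], [0, 0, 0], 0.8],
    [[0, 0, 0], [0, 0, 0], 0.8],
  ],
)

```text
clock: 9.88
position: [0.5234, -0.3194, 0.1977]
tool_rot: [3.141, 0.0, 1.676]
force: [-0.4, 0.0, -0.7]
grip_width: 0.0306
finger_force: 40.0
```

Request:
play_rows(
  plan=[
    [[0.95, 0.083, 0], [0, 0, 0], 0.8],
    [[0.95, 0.083, 0], [0, 0, 0], 0.8],
    [[0.95, 0.083, 0], [0, 0, 0], 0.8],
    [[0.95, 0.083, 0], [0, 0, 0], 0.8],
    [[0.95, 0.083, 0], [0, 0, 0], 0.8],
    [[0.95, 0.083, 0], [0, 0, 0], 0.8],
    [[0.95, 0.083, 0], [0, 0, 0], 0.8],
    [[0.95, 0.083, 0], [0, 0, 0], 0.8],
    [[0.95, 0.083, 0], [0, 0, 0], 0.8],
    [[0.95, 0.083, 0], [0, 0, 0], 0.8],
    [[0.95, 0.083, 0], [0, 0, 0], 0.8],
    [[0.95, 0.083, 0], [0, 0, 0], 0.8],
    [[0.95, 0.083, 0], [0, 0, 0], 0.8],
    [[0.95, 0.083, 0], [0, 0, 0], 0.8],
    [[0.95, 0.083, 0], [0, 0, 0], 0.8],
    [[0.95, 0.083, 0], [0, 0, 0], 0.8],
    [[0.95, 0.083, 0], [0, 0, 0], 0.8],
    [[0.95, 0.083, 0], [0, 0, 0], 0.8],
    [[0, 0, 0], [0, 0, 0], 0.8],
    [[0, 0, 0], [0, 0, 0], 0.8],
  ],
)

```text
clock: 12.38
position: [0.517, 0.109, 0.1973]
tool_rot: [3.141, -0.0, 1.674]
force: [0.1, 0.5, -0.3]
grip_width: 0.0307
finger_force: 40.0
```

```bash
python3 - <<'E'
from fit import *
s=bot.observe();print(s["clock"],s["position"],s["tool_rot"],s["grip_width"],s["force"])
f=grab_frame("wrist");save("w3.png",f);np.savez("w3.npz",P=cloud(f),**f)
fit("w3.npz")
P=cloud(f).reshape(-1,3)
L=H([.517,.110,.102],P)
Q=P[(abs(L[:,0])<.03)&(abs(L[:,1])<.08)&(P[:,2]>.17)&(P[:,2]<.225)];l=H([.517,.110,.102],Q)
print(len(Q),np.percentile(l,[1,50,99],axis=0).round(4),np.percentile(Q[:,2],[2,50,98]))
E
```

```text
12.375 [0.51704366 0.10902048 0.19731969] [ 3.14133405e+00 -5.73485457e-05  1.67373333e+00] 0.030692303873643963 [ 0.11752808  0.45768913 -0.27731095]
w3.npz [0.5179 0.1098 0.1081 0.0063] 0.0007088528166057039
14486 [[-0.0255 -0.0335]
 [ 0.0001  0.0099]
 [ 0.026   0.0505]] [0.19179169 0.20770675 0.22194383]
```

View pics/w3.png

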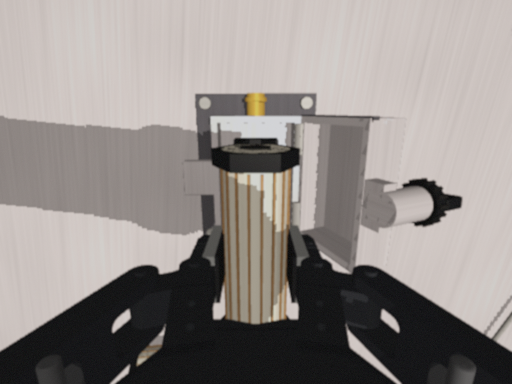

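Cartridge is held lengthwise over the saddles (px 255,240), with the cover open at right and the cap at (435,200). Lowering and releasing with only a partial opening.

Request:
play_rows(
  plan=[
    [[0.04, 0.02, 0.8], [0, 0, 0], 0.8],
    [[0, 0, 0.9], [0, 0, 0], 0.8],
    [[0, 0, 0.9], [0, 0, 0], 0.8],
    [[0, 0, 0.9], [0, 0, 0], 0.8],
    [[0, 0, 0.9], [0, 0, 0], 0.8],
    [[0, 0, 0.7], [0, 0, 0], 0.8],
    [[0, 0, 0.4], [0, 0, 0], 0.8],
    [[0, 0, 0.2], [0, 0, 0], 0.8],
    [[0, 0, 0], [0, 0, 0], 0.8],
    [[0, 0, 0], [0, 0, 0], 0.8],
  ],
)

```text
clock: 13.68
position: [0.5177, 0.1107, 0.055]
tool_rot: [3.141, -0.0, 1.673]
force: [-0.6, 0.2, -0.8]
grip_width: 0.0307
finger_force: 40.1
```

Request:
play_rows(
  plan=[
    [[0, 0, 0.08], [0, 0, 0], 0.8],
    [[0, 0, 0], [0, 0, 0], 0.8],
  ],
)

```text
clock: 13.92
position: [0.5175, 0.1107, 0.0527]
tool_rot: [3.141, -0.0, 1.673]
force: [-0.2, -0.1, 0.4]
grip_width: 0.0306
finger_force: 40.2
```

Request:
play_rows(
  plan=[
    [[0, 0, 0], [0, 0, 0], 0.2],
    [[0, 0, 0], [0, 0, 0], 0.1],
    [[0, 0, 0], [0, 0, 0], 0.06],
    [[0, 0, 0], [0, 0, 0], 0.06],
  ],
)

```text
clock: 14.42
position: [0.5174, 0.1106, 0.0526]
tool_rot: [-3.142, 0.0, 1.673]
force: [-0.4, 0.3, 0.1]
grip_width: 0.0406
finger_force: 0.0
```

Request:
play_rows(
  plan=[
    [[0, 0, -0.3], [0, 0, 0], 0.06],
    [[0, 0, -0.6], [0, 0, 0], 0.06],
    [[0, 0, -0.95], [0, 0, 0], 0.06],
    [[0, 0, -0.95], [0, 0, 0], 0.06],
    [[0, 0, -0.95], [0, 0, 0], 0.06],
    [[0, 0, -0.95], [0, 0, 0], 0.06],
    [[0, 0, -0.95], [0, 0, 0], 0.06],
    [[0, 0, -0.95], [0, 0, 0], 0.06],
    [[0, 0, -0.95], [0, 0, 0], 0.06],
    [[0, 0, 0], [0, 0, 0], 0.06],
    [[0, 0, 0], [0, 0, 0], 0.06],
  ],
)

```text
clock: 15.8
position: [0.5171, 0.1106, 0.2414]
tool_rot: [-3.142, -0.0, 1.673]
force: [-0.7, 0.2, -0.6]
grip_width: 0.0403
finger_force: 0.0
```

```bash
python3 - <<'E'
from fit import *
s=bot.observe();print(s["clock"],s["position"],s["tool_rot"],s["qpos"])
f=grab_frame("wrist");save("w4.png",f)
hp=[.5177,.1100,.104]
g=grab_frame("scene")
for n,fr in(("wrist",f),("scene",g)):
    P=cloud(fr).reshape(-1,3);L=np.c_[H(hp,P),P[:,2]]
    Q=L[(abs(L[:,0])<.03)&(abs(L[:,1])<.07)&(L[:,2]>.05)&(L[:,2]<.085)]
    print(n,"filter",len(Q),np.percentile(Q,[1,50,99],axis=0).round(4).tolist(),np.cov(Q[:,:2].T)[0,1]/np.var(Q[:,1]))
    C=L[(L[:,0]>.04)&(L[:,0]<.17)&(abs(L[:,1])<.08)&(L[:,2]>.02)&(L[:,2]<.17)]
    for z in np.arange(.04,.15,.01):
        q=C[abs(C[:,2]-z)<.005]
        if len(q)>10: print(round(z,3),len(q),np.percentile(q[:,0],[2,25,50,75,98]).round(4))
    K=[r for r in regions_of("cap",n)[:1]]
    for r in K:
        m=L[r["mask"].ravel()&(fr["depth"].ravel()>0)];print("cap",r["p"],r["box"],np.percentile(m,[5,50,95],axis=0).round(4).tolist())
E
```

```text
15.8 [0.51710362 0.1106421  0.24142764] [-3.14154808e+00 -2.77413027e-04  1.67282558e+00] [-0.82260173  0.45300378  0.6844889   1.88214158 -0.35293111  0.92959959
  0.12935103]
wrist filter 2738 [[-0.017, -0.0507, 0.0517], [-0.0005, 0.0035, 0.0627], [0.017, 0.0523, 0.0671]] -0.0044718566684581965
0.04 2655 [0.0405 0.0507 0.0596 0.069  0.0799]
0.05 1015 [0.0418 0.048  0.0809 0.0828 0.0849]
0.06 782 [0.0517 0.085  0.0865 0.0878 0.0894]
0.07 505 [0.056  0.0771 0.0898 0.0906 0.0915]
0.08 166 [0.0597 0.0622 0.0643 0.0754 0.0874]
0.09 152 [0.0643 0.0663 0.0682 0.0751 0.0841]
0.1 161 [0.0687 0.0708 0.0724 0.0757 0.1056]
0.11 1737 [0.0746 0.0955 0.1013 0.1071 0.1123]
0.12 1924 [0.0779 0.0798 0.0827 0.0879 0.1235]
0.13 1162 [0.0829 0.0862 0.12   0.1278 0.1484]
0.14 1033 [0.0869 0.0902 0.1029 0.1142 0.1316]
cap 0.56 [379.5, 169.1, 425.1, 211.0] [[0.1189, -0.0153, 0.1132], [0.128, 0.0037, 0.131], [0.1498, 0.0167, 0.1367]]
scene filter 321 [[-0.0114, -0.0524, 0.0513], [0.0071, -0.0012, 0.0608], [0.0203, 0.052, 0.0677]] 0.003280292357865114
0.04 38 [0.0404 0.0421 0.0447 0.0663 0.0842]
0.05 22 [0.0455 0.0587 0.0717 0.0821 0.0904]
0.06 15 [0.0568 0.063  0.0723 0.0855 0.093 ]
0.07 19 [0.0625 0.0709 0.0808 0.0886 0.0958]
0.08 18 [0.0662 0.0743 0.0842 0.0957 0.1018]
0.09 20 [0.0702 0.0783 0.0876 0.0969 0.1069]
0.1 52 [0.0762 0.1012 0.1099 0.1135 0.1405]
0.11 269 [0.0857 0.0965 0.1027 0.1087 0.1411]
0.12 131 [0.0817 0.0852 0.0894 0.0961 0.15  ]
0.13 105 [0.0906 0.1125 0.1262 0.1359 0.1519]
0.14 77 [0.0928 0.1023 0.1085 0.1171 0.134 ]
cap 0.62 [328.7, 190.2, 339.6, 205.7] [[0.128, -0.0148, 0.1064], [0.1365, -0.0033, 0.1276], [0.1511, 0.0072, 0.1359]]
```

View pics/w4.png

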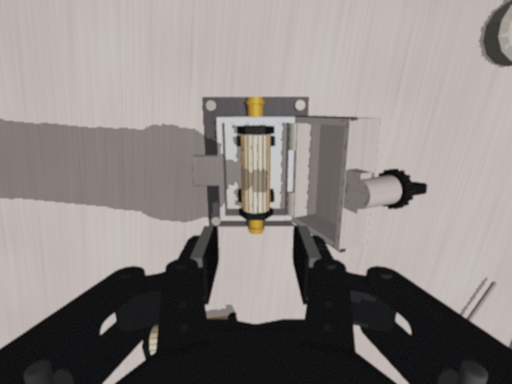

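The cartridge sits in the saddles (px 257,170), centred to 1 mm with its top at 0.064. The cover stands at about 1.98 rad (px 345,180) with the cap at (400,188). I'll put the closed fingers behind the cover, to one side of the boss.

Request:
play_rows(
  plan=[
    [[-0.23, 0.86, 0], [0, 0, 0], 1],
    [[-0.23, 0.86, 0], [0, 0, 0], 1],
    [[-0.23, 0.86, 0], [0, 0, 0], 1],
    [[-0.23, 0.86, 0], [0, 0, 0], 1],
    [[-0.23, 0.86, 0], [0, 0, 0], 1],
    [[-0.23, 0.86, 0], [0, 0, 0], 1],
    [[-0.23, 0.86, 0], [0, 0, 0], 1],
    [[0, 0, 0], [0, 0, 0], 1],
    [[0, 0, 0.9], [0, 0, 0], 1],
    [[0, 0, 0.9], [0, 0, 0], 1],
    [[0, 0, 0.9], [0, 0, 0], 1],
    [[0, 0, 0.9], [0, 0, 0], 1],
    [[0, 0, 0.9], [0, 0, 0], 1],
    [[0, 0, 0.9], [0, 0, 0], 1],
    [[0, 0, 0], [0, 0, 0], 1],
    [[0, 0, 0], [0, 0, 0], 1],
  ],
)

```text
clock: 18.0
position: [0.6715, 0.0858, 0.107]
tool_rot: [3.141, 0.0, 1.673]
force: [-0.2, 0.0, 0.8]
grip_width: 0.0002
finger_force: 0.0
```

Request:
play_rows(
  plan=[
    [[0, -0.28, -0.1], [0, 0, 0], 1],
    [[0, -0.28, -0.1], [0, 0, 0], 1],
    [[0, -0.28, -0.1], [0, 0, 0], 1],
    [[0, -0.28, -0.1], [0, 0, 0], 1],
    [[0, -0.28, -0.1], [0, 0, 0], 1],
    [[0, -0.28, -0.1], [0, 0, 0], 1],
    [[0, -0.28, -0.1], [0, 0, 0], 1],
    [[0, -0.28, -0.1], [0, 0, 0], 1],
    [[0, -0.285, -0.08], [0, 0, 0], 1],
    [[0, -0.285, -0.08], [0, 0, 0], 1],
    [[0, -0.285, -0.08], [0, 0, 0], 1],
    [[0, -0.285, -0.08], [0, 0, 0], 1],
    [[0, 0, 0], [0, 0, 0], 1],
  ],
)

```text
clock: 19.62
position: [0.5924, 0.0775, 0.1393]
tool_rot: [3.128, -0.001, 1.672]
force: [10.9, 2.4, 52.9]
grip_width: -0.0002
finger_force: 40.0
```

```bash
python3 - <<'E'
from fit import *
s=bot.observe();print(s["position"],s["force"])
f=grab_frame("scene")
cv2.imwrite("pics/s5.png",cv2.resize(f["pixels"][120:260,240:400],None,fx=3,fy=3,interpolation=2)[:,:,::-1])
E
```

```text
[0.59236314 0.07747593 0.13932329] [10.91517603  2.3542341  52.93404873]
```

View pics/s5.png

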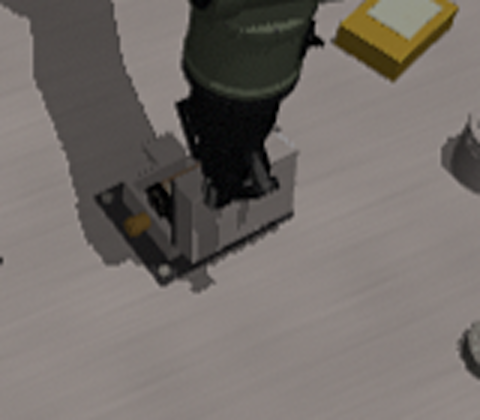

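Upward force of 53 N: part of the gripper is riding on the cover's edge or boss. I'll lift straight up to clear it and look again.

Request:
play_rows(
  plan=[
    [[0, 0, -0.3], [0, 0, 0], 1],
    [[0, 0, -0.4], [0, 0, 0], 1],
    [[0, 0, -0.7], [0, 0, 0], 1],
    [[0, 0, -0.9], [0, 0, 0], 1],
    [[0, 0, -0.9], [0, 0, 0], 1],
    [[0, 0, -0.9], [0, 0, 0], 1],
    [[0, 0, 0], [0, 0, 0], 1],
    [[0, 0, 0], [0, 0, 0], 1],
  ],
)

```text
clock: 20.68
position: [0.5867, 0.0774, 0.2366]
tool_rot: [-3.141, -0.0, 1.673]
force: [0.1, -0.5, -0.9]
grip_width: -0.0003
finger_force: 0.0
```

```bash
python3 - <<'E'
from fit import *
s=bot.observe();print(s["clock"],s["position"],s["force"])
hp=[.5177,.1100,.104]
f=grab_frame("wrist");g=grab_frame("scene")
for n,fr in(("wrist",f),("scene",g)):
    P=cloud(fr).reshape(-1,3);L=np.c_[H(hp,P),P[:,2]]
    Q=L[(abs(L[:,0])<.03)&(abs(L[:,1])<.07)&(L[:,2]>.05)&(L[:,2]<.085)]
    if len(Q)>20:print(n,"filter",len(Q),np.percentile(Q,[1,50,99],axis=0).round(4).tolist())
    C=L[(L[:,0]>-.06)&(L[:,0]<.17)&(abs(L[:,1])<.07)&(abs(L[:,1])>.02)&(L[:,2]>.07)&(L[:,2]<.15)]
    for z in np.arange(.08,.15,.01):
        q=C[abs(C[:,2]-z)<.005]
        if len(q)>10: print(round(z,3),len(q),np.percentile(q[:,0],[2,25,50,75,98]).round(4))
    for r in regions_of("cap",n)[:1]:
        m=L[r["mask"].ravel()&(fr["depth"].ravel()>0)];print("cap",r["p"],r["box"],np.percentile(m,[5,50,95],axis=0).round(4).tolist())
cv2.imwrite("pics/m6.png",np.vstack([cv2.resize(f["pixels"],(400,300)),cv2.resize(g["pixels"][120:240,240:400],(400,300),interpolation=2)])[:,:,::-1])
E
```

```text
20.675 [0.58673738 0.07737107 0.23656012] [ 0.11439273 -0.51243403 -0.94718046]
wrist filter 2040 [[-0.0171, -0.0509, 0.0529], [-0.0028, 0.0164, 0.0632], [0.0125, 0.0521, 0.0674]]
0.08 173 [0.0709 0.0712 0.0719 0.0723 0.073 ]
0.09 180 [0.069  0.069  0.0699 0.07   0.0702]
0.1 221 [0.0661 0.0671 0.0671 0.068  0.0681]
0.11 222 [0.0637 0.0645 0.0652 0.0654 0.0662]
0.12 272 [0.0253 0.0621 0.0626 0.0634 0.0638]
0.13 4547 [0.0254 0.034  0.0433 0.0524 0.0608]
0.14 13 [0.0565 0.0579 0.0586 0.0588 0.0594]
cap 0.69 [234.9, 126.0, 282.1, 177.7] [[0.0537, -0.0138, 0.1501], [0.0626, 0.002, 0.1679], [0.0796, 0.0149, 0.1734]]
scene filter 46 [[-0.0117, -0.0524, 0.0506], [0.0013, -0.0499, 0.0617], [0.0194, -0.0339, 0.0668]]
0.08 77 [0.0384 0.0713 0.073  0.0743 0.0762]
0.09 75 [0.0417 0.0696 0.0713 0.0722 0.0738]
0.1 79 [0.0365 0.0663 0.0686 0.0698 0.0714]
0.11 76 [0.0343 0.0632 0.0661 0.067  0.0693]
0.12 83 [0.0255 0.0441 0.0632 0.065  0.0674]
0.13 247 [0.0289 0.0384 0.0489 0.0591 0.0639]
cap 0.67 [317.1, 166.4, 327.7, 180.1] [[0.0608, -0.0132, 0.1462], [0.071, -0.0033, 0.1615], [0.0855, 0.0064, 0.1717]]
```

View pics/m6.png

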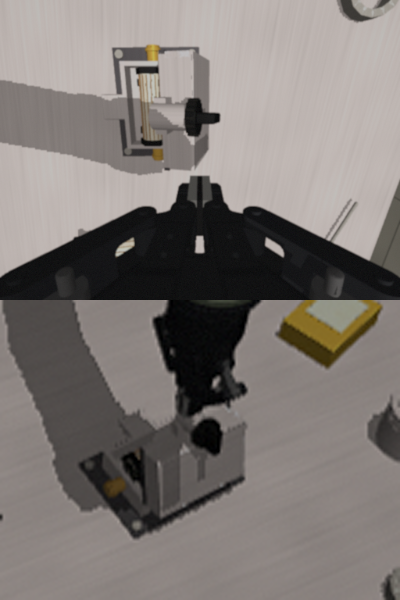

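The cover now stands at about 1.34 rad, and the cap shows at wrist px (200,117). The finger flank had caught the cover's edge. I'll tilt the tool 0.5 rad so the tips push the face without the flank interfering.

Request:
play_rows(
  plan=[
    [[0, 0, 0], [0.833, 0, 0], 1],
    [[0, 0, 0], [0.833, 0, 0], 1],
    [[0, 0, 0], [0.833, 0, 0], 1],
    [[0, 0, 0], [0.833, 0, 0], 1],
    [[0, 0, 0], [0, 0, 0], 1],
    [[0, 0, 0], [0, 0, 0], 1],
  ],
)

```text
clock: 21.62
position: [0.5871, 0.077, 0.2366]
tool_rot: [-2.644, 0.0, 1.672]
force: [0.1, -0.1, 0.7]
grip_width: 0.0002
finger_force: 0.0
```

Request:
play_rows(
  plan=[
    [[-0.05, 0.67, 0.72], [0, 0, 0], 1],
    [[-0.05, 0.67, 0.72], [0, 0, 0], 1],
    [[-0.05, 0.67, 0.72], [0, 0, 0], 1],
    [[-0.05, 0.67, 0.72], [0, 0, 0], 1],
    [[0, 0, 0], [0, 0, 0], 1],
    [[0, 0, 0], [0, 0, 0], 1],
  ],
)

```text
clock: 22.38
position: [0.612, 0.0746, 0.1419]
tool_rot: [-2.642, 0.0, 1.673]
force: [0.8, 0.2, 0.2]
grip_width: 0.0003
finger_force: 0.0
```

```bash
cat > loc.py <<'E'
from fit import *
s=bot.observe();hp=[.5177,.1100,.104]
print(s["clock"],"local",H(hp,s["position"][None])[0].round(4),s["position"][2].round(4),s["tool_rot"].round(3),s["force"].round(1),s["qpos"].round(2))
E
python3 loc.py
```

```text
22.375 local [ 0.0901 -0.045 ] 0.1419 [-2.642  0.     1.673] [0.8 0.2 0.2] [-0.48  0.98  0.57  1.28 -0.42  1.52  0.23]
```

Request:
play_rows(
  plan=[
    [[0, -0.27, 0.16], [0, 0, 0], 1],
    [[0, -0.27, 0.16], [0, 0, 0], 1],
    [[0, -0.27, 0.16], [0, 0, 0], 1],
    [[0, -0.27, 0.16], [0, 0, 0], 1],
  ],
)

```text
clock: 22.88
position: [0.5804, 0.0716, 0.141]
tool_rot: [-2.643, -0.0, 1.673]
force: [2.9, -0.5, 5.4]
grip_width: 0.0002
finger_force: 2.2
```

Request:
play_rows(
  plan=[
    [[0, -0.27, 0.16], [0, 0, 0], 1],
    [[0, -0.27, 0.16], [0, 0, 0], 1],
    [[0, 0, 0], [0, 0, 0], 1],
  ],
)

```text
clock: 23.25
position: [0.5644, 0.0701, 0.1398]
tool_rot: [-2.641, -0.0, 1.673]
force: [-1.0, -0.2, -0.7]
grip_width: 0.0001
finger_force: 0.0
```

```bash
python3 loc.py
```

```text
23.25 local [ 0.0423 -0.0445] 0.1398 [-2.641 -0.     1.673] [-1.  -0.2 -0.7] [-0.52  0.91  0.57  1.44 -0.41  1.43  0.25]
```

Request:
play_rows(
  plan=[
    [[0, -0.2, 0.205], [0, 0, 0], 1],
    [[0, -0.2, 0.205], [0, 0, 0], 1],
    [[0, -0.2, 0.205], [0, 0, 0], 1],
    [[0, -0.2, 0.205], [0, 0, 0], 1],
    [[0, -0.125, 0.24], [0, 0, 0], 1],
    [[0, -0.125, 0.24], [0, 0, 0], 1],
  ],
)

```text
clock: 24.0
position: [0.5261, 0.066, 0.1237]
tool_rot: [-2.641, 0.0, 1.673]
force: [0.0, -1.0, 3.1]
grip_width: -0.0
finger_force: 1.2
```

Request:
play_rows(
  plan=[
    [[0, -0.125, 0.24], [0, 0, 0], 1],
    [[0, -0.125, 0.24], [0, 0, 0], 1],
    [[0, -0.06, 0.2], [0, 0, 0], 1],
    [[0, -0.06, 0.2], [0, 0, 0], 1],
    [[0, -0.06, 0.2], [0, 0, 0], 1],
  ],
)

```text
clock: 24.62
position: [0.5042, 0.0638, 0.1051]
tool_rot: [-2.642, -0.0, 1.673]
force: [0.8, 0.4, -0.2]
grip_width: -0.0001
finger_force: 0.4
```

```bash
python3 loc.py
```

```text
24.625 local [-0.0182 -0.0445] 0.1051 [-2.642 -0.     1.673] [ 0.8  0.4 -0.2] [-0.55  0.88  0.56  1.64 -0.42  1.27  0.28]
```

Request:
play_rows(
  plan=[
    [[0, -0.02, 0.16], [0, 0, 0], 1],
    [[0, -0.02, 0.16], [0, 0, 0], 1],
    [[0, -0.02, 0.16], [0, 0, 0], 1],
    [[0, -0.02, 0.16], [0, 0, 0], 1],
    [[0, 0, 0], [0, 0, 0], 1],
  ],
)

```text
clock: 25.25
position: [0.4947, 0.0628, 0.0921]
tool_rot: [-2.641, 0.0, 1.673]
force: [0.1, -0.3, 0.5]
grip_width: -0.0002
finger_force: 0.0
```

Request:
play_rows(
  plan=[
    [[0, 0.048, 0.088], [0, 0, 0], 1],
    [[0, 0.03, 0.05], [0, 0, 0], 1],
    [[0, 0, 0], [0, 0, 0], 1],
  ],
)

```text
clock: 25.62
position: [0.4952, 0.0628, 0.0901]
tool_rot: [-2.641, -0.001, 1.672]
force: [-2.0, 1.3, 33.0]
grip_width: 0.0
finger_force: 16.1
```

Request:
play_rows(
  plan=[
    [[0, -0.2, -0.4], [0, 0, 0], 1],
    [[0, -0.44, -0.8], [0, 0, 0], 1],
    [[0, -0.44, -0.8], [0, 0, 0], 1],
    [[0, -0.44, -0.8], [0, 0, 0], 1],
    [[0, -0.44, -0.8], [0, 0, 0], 0],
    [[0, -0.44, -0.8], [0, 0, 0], 0],
    [[0, -0.44, -0.8], [0, 0, 0], 0],
    [[0, 0, 0], [-0.833, 0, 0], 0],
    [[0, 0, 0], [-0.833, 0, 0], 0],
    [[0, 0, 0], [-0.833, 0, 0], 0],
    [[0, 0, 0], [-0.833, 0, 0], 0],
    [[0.9, -0.7, 0], [0, 0, 0], 0],
    [[0.9, -0.7, 0], [0, 0, 0], 0],
    [[0, 0, 0], [0, 0, 0], 0],
    [[0, 0, 0], [0, 0, 0], 0],
  ],
)

```text
clock: 27.5
position: [0.456, 0.1038, 0.2372]
tool_rot: [3.141, -0.001, 1.673]
force: [0.3, -0.6, 0.1]
grip_width: 0.0424
finger_force: 0.0
```

```bash
cat > cap.py <<'E'
from fit import *
import sys
exec(open("loc.py").read().split("\n",1)[1])
f=grab_frame("wrist");g=grab_frame("scene");t=grab_frame("top")
for n,fr in(("wrist",f),("scene",g),("top",t)):
    P=cloud(fr).reshape(-1,3);L=np.c_[H(hp,P),P[:,2]]
    C=L[(abs(L[:,0])<.042)&(abs(L[:,1])<.058)&(abs(L[:,1])>.025)&(L[:,2]>.06)&(L[:,2]<.09)]
    if len(C)>50:
        A=np.c_[C[:,:2],np.ones(len(C))];k=np.linalg.lstsq(A,C[:,2],rcond=None)[0];print(n,"cover plane",k.round(4),len(C))
    for lo in (.09,.095):
        W=L[(abs(L[:,0]+.062)<.03)&(abs(L[:,1])<.03)&(L[:,2]>lo)&(L[:,2]<.115)]
        if len(W)>8:
            r=cv2.minAreaRect((W[:,:2]*1000).astype(np.float32));e,V=np.linalg.eigh(np.cov(W[:,:2].T))
            print(n,"wing",len(W),np.round(r[0],1),np.round(r[1],1),round(r[2],1),"axis local deg",np.degrees(np.arctan2(V[1,1],V[0,1])).round(1),"z",np.percentile(W[:,2],[50,98]).round(4))
cv2.imwrite("pics/"+sys.argv[1],f["pixels"][:,:,::-1])
E
python3 cap.py w7.png
```

```text
27.5 local [-0.062   0.0002] 0.2372 [ 3.141e+00 -1.000e-03  1.673e+00] [ 0.3 -0.6  0.1] [-0.91  0.35  0.72  2.03 -0.31  0.86  0.08]
wrist cover plane [-0.0006  0.0002  0.0762] 4934
wrist wing 451 [-62.    0.1] [10.4 33.7] 83.5 axis local deg 173.8 z [0.1038 0.1053]
wrist wing 410 [-62.1  -0. ] [10.3 33.7] 84.0 axis local deg 174.1 z [0.1039 0.1054]
scene cover plane [0.0099 0.0004 0.0753] 480
scene wing 47 [-59.9  -1.1] [11.3 35. ] 87.9 axis local deg 177.0 z [0.1005 0.1055]
scene wing 39 [-59.9  -1.1] [11.3 35. ] 87.9 axis local deg 175.1 z [0.1016 0.1059]
top cover plane [ 0.0031 -0.0046  0.0749] 310
top wing 14 [-66.6  -2.1] [ 5.8 27. ] 82.0 axis local deg 165.1 z [0.1022 0.1062]
top wing 13 [-71.3  -1.3] [ 5.8 17.5] 82.7 axis local deg 163.3 z [0.1027 0.1063]
```

View pics/w7.png

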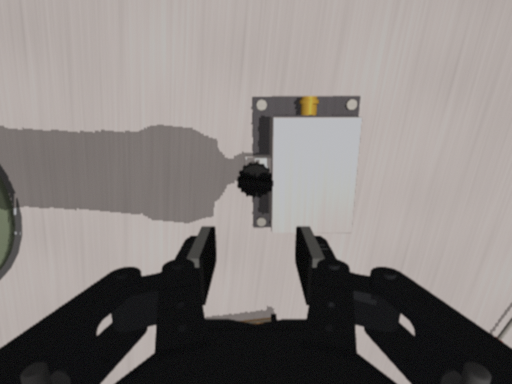

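Cover plane is level at 0.076, so the cover is shut. The wing cap shows at px (255,180). The wing's axis is along world x, with its top at 0.104. I'll turn the tool to match, descend and grip.

Request:
play_rows(
  plan=[
    [[0, 0, 0], [0, 0, -0.977], 0],
    [[0, 0, 0], [0, 0, -0.977], 0],
    [[0, 0, 0], [0, 0, -0.977], 0],
    [[0, 0, 0], [0, 0, -0.977], 0],
    [[0, 0, 0], [0, 0, -0.977], 0],
    [[0, 0, 0], [0, 0, -0.977], 0],
    [[0, 0, 0], [0, 0, -0.977], 0],
    [[0, 0, 0], [0, 0, -0.977], 0],
    [[0, 0, 0], [0, 0, -0.977], 0],
    [[0, 0, 0], [0, 0, -0.977], 0],
    [[0, 0, 0.9], [0, 0, 0], 0],
    [[0, 0, 0.9], [0, 0, 0], 0],
    [[0, 0, 0.9], [0, 0, 0], 0],
    [[0, 0, 0.9], [0, 0, 0], 0],
    [[0, 0, 0.9], [0, 0, 0], 0],
    [[0, 0, 0.6], [0, 0, 0], 0],
    [[0, 0, 0.3], [0, 0, 0], 0],
    [[0, 0, 0], [0, 0, 0], 0],
    [[0, 0, 0], [0, 0, 0], 0],
  ],
)

```text
clock: 30.02
position: [0.456, 0.1041, 0.102]
tool_rot: [3.141, 0.001, 3.138]
force: [0.0, 0.1, -0.3]
grip_width: 0.0428
finger_force: 0.0
```

```bash
python3 loc.py
```

```text
30.025 local [-0.062   0.0005] 0.102 [3.141e+00 1.000e-03 3.138e+00] [ 0.   0.1 -0.3] [-0.55  0.53  0.26  2.13 -0.27  0.51  1.48]
```

Request:
play_rows(
  plan=[
    [[0, 0, 0], [0, 0, 0], 0.9],
    [[0, 0, 0], [0, 0, 0], 0.9],
    [[0, 0, 0], [0, 0, 0], 0.9],
    [[0, 0, 0], [0, 0, 0], 0.9],
    [[0, 0, 0], [0, 0, 0], 0.9],
    [[0, 0, 0], [0, 0, 0], 0.9],
  ],
  newtons=30,
)

```text
clock: 30.78
position: [0.4558, 0.1036, 0.1018]
tool_rot: [-3.141, 0.0, 3.138]
force: [-1.0, -4.1, 8.6]
grip_width: 0.0092
finger_force: 35.1
```

Request:
play_rows(
  plan=[
    [[0, 0, 0], [0, 0, 0.6], 0.9],
    [[0, 0, 0], [0, 0, 0.6], 0.9],
    [[0, 0, 0], [0, 0, 0.6], 0.9],
    [[0, 0, 0], [0, 0, 0.6], 0.9],
    [[0, 0, 0], [0, 0, 0.6], 0.9],
    [[0, 0, 0], [0, 0, 0.6], 0.9],
    [[0, 0, 0], [0, 0, 0.6], 0.9],
    [[0, 0, 0], [0, 0, 0.6], 0.9],
    [[0, 0, 0], [0, 0, 0.6], 0.9],
    [[0, 0, 0], [0, 0, 0.6], 0.9],
    [[0, 0, 0], [0, 0, 0.6], 0.9],
    [[0, 0, 0], [0, 0, 0.6], 0.9],
    [[0, 0, 0], [0, 0, 0.5], 0.9],
    [[0, 0, 0], [0, 0, 0], 0.9],
    [[0, 0, 0], [0, 0, 0], 0.9],
  ],
)

```text
clock: 32.65
position: [0.4558, 0.1035, 0.1019]
tool_rot: [3.141, 0.001, 1.984]
force: [-1.9, -6.0, 8.9]
grip_width: 0.0091
finger_force: 44.8
```

```bash
python3 loc.py; python3 -c "
from workcell import bot;print(bot.observe()['moment'])"
```

```text
32.65 local [-0.0622 -0.    ] 0.1019 [3.141e+00 1.000e-03 1.984e+00] [-1.9 -6.   8.9] [-0.78  0.59  0.57  2.14 -0.6   0.57  0.65]
[-1.30007959  0.31526503  0.90134583]
```

Request:
play_rows(
  plan=[
    [[0, 0, 0], [0, 0, 0.3], 0.9],
    [[0, 0, 0], [0, 0, 0.2], 0.9],
    [[0, 0, 0], [0, 0, 0], 0.9],
  ],
)

```text
clock: 33.02
position: [0.4558, 0.1035, 0.1019]
tool_rot: [3.141, 0.001, 1.909]
force: [-2.3, -6.2, 11.9]
grip_width: 0.0091
finger_force: 69.8
```

Request:
play_rows(
  plan=[
    [[0, 0, 0], [0, 0, 0], 0.6],
    [[0, 0, 0], [0, 0, 0], 0.3],
    [[0, 0, 0], [0, 0, 0], 0],
    [[0, 0, 0], [0, 0, 0], 0],
    [[0, 0, 0], [0, 0, 0], 0],
    [[0, 0, -0.3], [0, 0, 0], 0],
    [[0, 0, -0.9], [0, 0, 0], 0],
    [[0, 0, -0.9], [0, 0, 0], 0],
    [[0, 0, -0.9], [0, 0, 0], 0],
    [[0, 0, -0.9], [0, 0, 0], 0],
    [[0, 0, -0.9], [0, 0, 0], 0],
    [[0, 0, -0.9], [0, 0, 0], 0],
    [[0, 0, 0], [0, 0, 0], 0],
    [[0, 0, 0], [0, 0, 0], 0],
  ],
)

```text
clock: 34.78
position: [0.4554, 0.1041, 0.2437]
tool_rot: [-3.141, -0.0, 1.908]
force: [-0.4, -0.8, 0.8]
grip_width: 0.0424
finger_force: 0.0
```

```bash
python3 cap.py w8.png
```

```text
34.775 local [-0.0626  0.0006] 0.2437 [-3.141 -0.     1.908] [-0.4 -0.8  0.8] [-1.01  0.38  0.85  2.03 -0.37  0.89  0.38]
wrist cover plane [-0.0007 -0.0002  0.0762] 4266
wrist wing 366 [-62.1   0.1] [10.  34.3] 21.3 axis local deg 111.6 z [0.1038 0.1053]
wrist wing 353 [-62.1  -0. ] [10.  34.1] 21.3 axis local deg 111.6 z [0.1039 0.1053]
scene cover plane [-0.0012 -0.0016  0.0751] 471
scene wing 43 [-58.2  -0.3] [ 9.5 35.1] 22.5 axis local deg 109.7 z [0.1011 0.1066]
scene wing 36 [-58.6   0.7] [ 9.5 32.9] 22.5 axis local deg 111.4 z [0.1017 0.1066]
top cover plane [-0.0024 -0.0256  0.0738] 312
top wing 23 [-61.9  -5.8] [ 9.4 22.6] 20.1 axis local deg 121.8 z [0.1023 0.1065]
top wing 21 [-61.   -8.1] [ 9.4 17.5] 19.4 axis local deg 122.1 z [0.1029 0.1066]
```

```bash
python3 -c "
from workcell import bot;print(bot.job_done())"
```

```text
the job is handed in; nothing more can be done
None
```

The job is handed in at about 35 s of the 67 s allowed: the slim cartridge was seated to within 1 mm when I last saw it, the upper half measures shut, and the wing cap is at its stop. While I was closing the upper half, the gripper caught its edge and the wrist force read 53 N upward. If that load was on the gripper's body rather than the fingers, it breaks the 40 N limit; the hand-in gave no verdict.

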